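Cover the stage chamber and log it with the code reader

ROBOT

A 7-joint arm with a two-finger parallel gripper is mounted at the origin on the work surface. World frame = base frame: x ahead of the robot, y to its left, z up, the work surface at z = 0. Lengths are in mm, angles in rad, forces in N, time in s.
With the tool pointing down it reaches from about 425 to 800 mm from the base axis. Payload 8.3 kg.
Tool frame: the origin (TCP) lies at the very end of the fingers, on their centre line; the grasp point (between the pads) lies 19 mm behind it; z points along the fingers, y is the line along which they close (so a half turn about z gives the same grasp; the last joint's range is limited). The gripper opens to 85 mm and grips with 20 to 120 N. Pads are 22 mm wide; open, the fingers measure 114 mm over their backs; the gripper's body (76 mm by 85 mm) begins 54 mm behind the grasp point. The pads swing forward as they close: fully open they stand 13 mm farther back than shut.
Start: joints at [1.133, 0.383, 0.016, 1.37, -0.006, 1.388, -0.046], TCP at [228.839, -581.58, 231.279] pointing down, gripper open.
Joint ranges: [-2.95, 2.95], [-0.25, 2.06], [-1.52, 1.56], [0.18, 2.33], [-1.44, 4.58], [0.02, 2.06], [-3.01, 3.01]. Speed limits (rad/s): [2.39, 2.39, 3.01, 3.01, 3.14, 3.14, 3.14].

INTERFACE

Orientations are given as a unit quaternion [x, y, z, w].
In Python, from station import status, grab_frame, order gives the robot as it stands.
- The arm moves only by the tool apply_moves, never from a script. Its argument "plan" is a list of rows, each an object with "claw": the opening in per cent of the stroke, from 0 (shut) to 100 (fully open); "translation": the shift along the world's x, y, z in m, a list of three; "turn": the turn, a rotation vector about the world's x, y, z in degrees, a list of three. In form: [{"claw": claw, "translation": [tx, ty, tz], "turn": [ax, ay, az]}, ...]. A call has 1 to 12 rows; each row shifts and turns the commanded pose from where the row before left it; what a row does not reach is not made up. A row lasts 1/10 s, in which the tool goes at most 50 mm and 8.59 degrees, less where a joint would pass 70% of its speed; a pose out of reach is approached as far as the arm can. A call is refused whole if a number of a shift passes 0.05 or a number of a turn 8.59, either way. A call with a gripper value outside its range is refused whole. The fingers move at their own pace and stop on an object; "grip_force" is the grip in N (left out, the last holds). Time passes only in rows, so rows that do not move let the fingers close. It gives the time, the measured TCP pose, the force, the opening and the grip force at its end, in the units of the state.
- status.get_obs(): the state, without advancing time (a new reading comes with each control period).
- grab_frame(name): name is "side" or "top"; returns a dict with "image" (384x512x3 uint8, red, green, blue), "fx", "fy", "cx", "cy" (pixels), "rvec" (rotation vector, rad) and "tvec" (3), from world to camera coordinates, as OpenCV has them. Camera axes: x right, y down, z forward; pixel columns grow to the right and rows downward; lengths in mm; the calibration is good to about 2 mm. A picture is of the moment at which its call begins. There is no depth.
- order.finish_job(): hands the job in; it is judged then, once.
The state is a dict: "t": time; "joint_positions": joint angles; "dq": joint speeds; "joint_torque": joint torques, N m; "tcp_pos": TCP position; "tool_rot": TCP orientation; "wrist_force": force on the tool from outside, world axes, zero at the start; "torque": the same for the moment, N m; "gripper_width": finger opening in mm; "finger_force": force on a finger pad.
Only numpy, scipy, OpenCV 4.12 (cv2) and the standard library are available. Lean on these libraries where they do the work, as an engineer would, in place of code of your own. Each camera call takes 0.05 s, during which the arm holds its last target. There are 200 camera calls.

TASK

Pick the loose cover that fits the open round chamber and set it gently on the chamber's rim, so that it sits fully seated and level; do not drop it. Then take the hand-held reader, hold it level and still, about 6 cm straight in front of the middle of the slanted code label with its window facing the label, for at least a second, and lay it back flat on its mat, lengthways as it was. Leave everything else on the bench where it stands.

Things in the scene. Friction and masses are not known exactly. Their poses are not given: they have to be found in the camera images.
- cover: The cover that fits: grey plastic disc, diameter 94, 6 mm thick; below it a centring boss (diameter 78, 8 mm deep, lower 6 mm tapering to 66); above its centre a black round knob (diameter 24, from 19 to 46 mm above the origin, on a 16 mm stem). Stands on its boss. Origin: centre of the boss's underside; disc underside at 8, disc top at 14, knob top at 46 mm. z is up. 0.13 to 0.24 kg.
- small_cover: A cover of the same make but too small (disc 72 mm, boss 56 mm in diameter; same heights and knob); to be left alone. Origin: centre of the boss's underside.
- station: Fixed stage carrier: aluminium plate 12 mm thick, x from -75 to 75 mm, y from -115 to 100 mm. Origin: on the table under the centre of the chamber, a black round vessel open on top (outer diameter 96, inner 84, rim 42 mm above the table; a glass dish in it stays 14 mm below the rim). Lamp column at y = +84 mm, slanted label on a grey post at y = -85 mm.
- station_rim (a point): Centre of the chamber's mouth, in the plane of the rim (42 mm above the table), with the station's axes. With the cover seated, the cover's origin lies 8 mm below this point.
- station_column (a point): Foot of the white lamp column, on the plate (12 mm above the table): 46 (x) by 26 (y) mm, its top 172 mm above the table. Fixed to the station.
- station_label (a point): Middle of the white code label (46 by 34 mm on a grey plate 56 by 46 mm), 80 mm above the table. It faces the station's -y and leans back 45 degrees, so it looks half upwards; upper edge 96 mm above the table. Axes are the station's (not tilted). The reader reads it held level before it, pointing along the station's +y.
- reader: Hand-held code reader, a grey bar 130 mm long, lying flat: grip 34 mm wide, 32 mm high from x = -65 to 20 mm; head 52 mm wide, 36 mm high from x = 20 to 65 mm, the dark window on its front end. Origin: on the underside, 65 mm behind the window; x points out of the window, z up. Balances about 5 mm ahead of the origin. 0.22 kg.
- reader_window (a point): Centre of the reader's window, 65 mm ahead of and 18 mm above the reader's origin, with the reader's axes; it looks along x.
- mat: The reader's black rubber mat, fixed, 170 mm (x) by 80 mm (y), 3 mm thick. Origin: centre of its underside, on the table. The reader lies along the mat's x.
- tall_bottle: White bottle, 44 mm in diameter, 125 mm tall. Origin: centre of its underside.
- far_bottle: Clear glass bottle, 50 mm in diameter, 135 mm tall. Origin: centre of its underside.
- wash_bottle: Clear plastic bottle, 60 mm in diameter, 160 mm tall. Origin: centre of its underside.
- jar: Amber jar, 44 mm in diameter, 60 mm tall. Origin: centre of its underside.
- tip_box: White tip box, 85 (x) by 122 (y) by 54 mm high. Origin: centre of its underside.
- tube_rack: Grey tube rack, 85 (x) by 122 (y) by 54 mm high. Origin: centre of its underside.
- controller: White joystick controller, 75 (x) by 130 (y) by 24 mm high, black stick up to 57 mm high. Origin: centre of its underside.
Not all that is in view belongs to the job. What is shaped like the reader but blue is not meant. Leave any blue or purple look-alike of the cover alone.

How it is judged:
By the outcome, as a careful person would: the job done as asked, in the order asked, and still so for the second after the job is handed in, with the robot touching nothing.
It also fails if it takes over 64 s, if anything falls off the work surface, if the arm or the gripper's body presses on something with over 40 N, if the wrist force passes 120 N, or if a joint passes its speed limit or range.

## Working session

There is one attempt and no reset: what is moved stays moved. The work goes in short steps, Python scripts to look and compute and a tool call to move; the robot and the scene stay as the last step left them, time stands still between calls to the robot, and variables do not carry over. Pictures are saved under pics/ and viewed, at most 10 in all, crops included, and the job is handed in when it is done.

Besides the shell and the picture viewer there is one more tool, called as a command line: name --argument value ..., lists and objects as JSON in quotes. apply_moves: Moves the arm, as the interface text tells. Its arguments: {"type":"object","properties":{"plan":{"type":"array"},"grip_force":{"type":"number"}},"required":["plan"]}

```bash
mkdir -p pics
cat > h.py <<'E'
import numpy as np, cv2
from station import status, grab_frame, order
def snap(n,save):
    f=grab_frame(n); cv2.imwrite(f'pics/{save}.png',cv2.cvtColor(f['image'],cv2.COLOR_RGB2BGR))
    np.savez(f'pics/{save}.npz',**{k:np.array(v) for k,v in f.items()}); return f
def load(s): return dict(np.load(f'pics/{s}.npz'))
def K(f): return np.array([[f['fx'],0,f['cx']],[0,f['fy'],f['cy']],[0,0,1]],float)
def back(f,px,z):
    R=cv2.Rodrigues(np.array(f['rvec'],float))[0]; t=np.array(f['tvec'],float).ravel()
    c=-R.T@t; px=np.atleast_2d(px).astype(float)
    d=(R.T@np.linalg.inv(K(f))@np.c_[px,np.ones(len(px))].T).T
    return c+d*((z-c[2])/d[:,2])[:,None]
def proj(f,P):
    return cv2.projectPoints(np.atleast_2d(P).astype(float),np.array(f['rvec'],float),np.array(f['tvec'],float),K(f),None)[0][:,0]
def crop(s,x0,y0,x1,y1,k,o):
    im=cv2.imread(f'pics/{s}.png')[y0:y1,x0:x1]; cv2.imwrite(f'pics/{o}.png',cv2.resize(im,None,fx=k,fy=k,interpolation=cv2.INTER_CUBIC))
E
python3 - <<'E'
from h import *
fs=[snap(n,n+'0') for n in('side','top')]
for f in fs: print({k:f[k] for k in f if k!='image'}, back(f,[[256,192]],0))
a=[cv2.imread(f'pics/{n}0.png') for n in('side','top')]
cv2.imwrite('pics/both.png',cv2.resize(np.vstack(a),(512*600*1//768*1,600)) )
print(status.get_obs())
E
```

```text
{'fx': 373.6047888306403, 'fy': 373.6047888306403, 'cx': 248.9056781263399, 'cy': 188.78552215201694, 'rvec': array([ 0.68982136, -2.71864041,  1.01689166]), 'tvec': array([ 427.78072226,  230.08133347, 1165.99250734])} [[488.76463146 -60.41726726   0.        ]]
{'fx': 420.5366314995843, 'fy': 420.5366314995843, 'cx': 246.71232358400084, 'cy': 188.7432771022738, 'rvec': array([ 2.1793462 , -2.12332381,  0.13843077]), 'tvec': array([ -17.27893667,  489.66391823, 1337.87664566])} [[484.09845191 -35.58060585   0.        ]]
{'t': 0.1, 'joint_positions': array([ 1.13309342,  0.38418714,  0.01637308,  1.37106066, -0.00627598,
        1.38819596, -0.04651733]), 'dq': array([ 0.0009984 , -0.00201826, -0.0006668 , -0.00388756,  0.00182505,
        0.00105037, -0.00060566]), 'joint_torque': array([ 3.30344861e-03, -6.29130793e+01,  8.47648736e-01, -3.72756207e+01,
        1.66637247e-02,  1.06708499e-02, -7.93450692e-07]), 'tcp_pos': array([ 228.66604372, -581.17489951,  230.35299398]), 'tool_rot': array([ 9.82486417e-01,  1.86332041e-01, -1.92657430e-04, -8.79813609e-04]), 'wrist_force': array([-0.1687999 ,  0.03546081, -0.69919579]), 'torque': array([0.00730872, 0.04189223, 0.02849919]), 'finger_force': 0.0, 'gripper_width': 85.50181939713212}
```

View pics/top0.png

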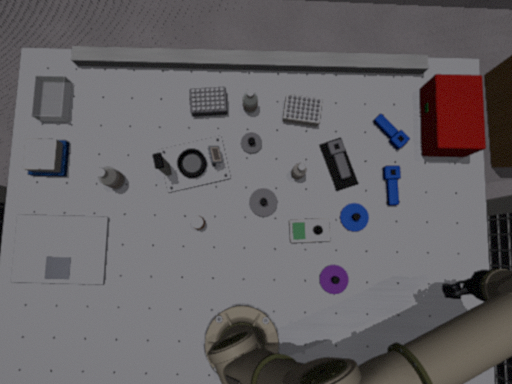

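View pics/side0.png

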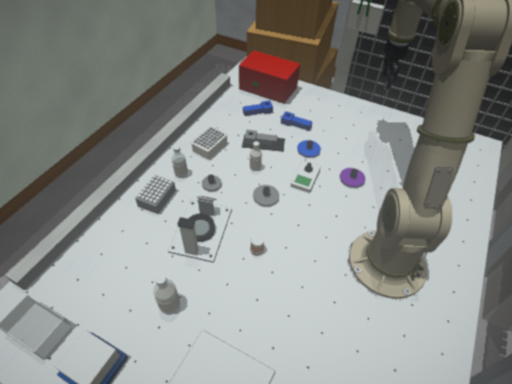

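Top view. Cover candidates: large grey (263,202), small grey (251,142), blue (354,217), purple (334,279); I choose (263,202). Reader candidates: grey on the mat (339,163), blue (391,131), blue (392,185); I choose the grey one. The station's chamber is at (192,163), its column at (161,161) and its label post at (215,155). Next is one close crop to check both choices.

Run:
```python
from h import *
crop('top0',145,120,365,220,3.6,'c1')
crop('side0',160,120,320,270,4,'c2')
```

```text
(no output)
```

View pics/c1.png

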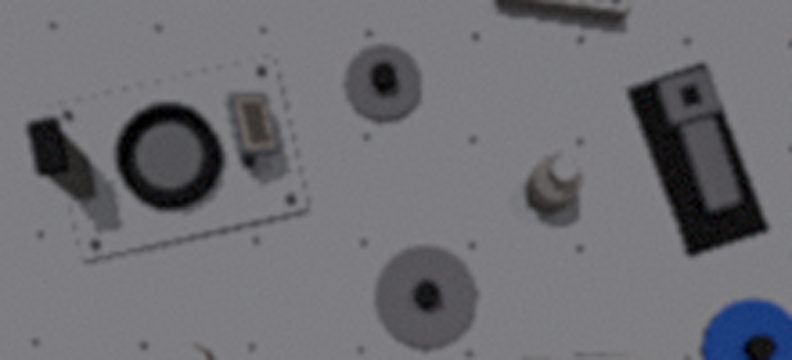

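View pics/c2.png

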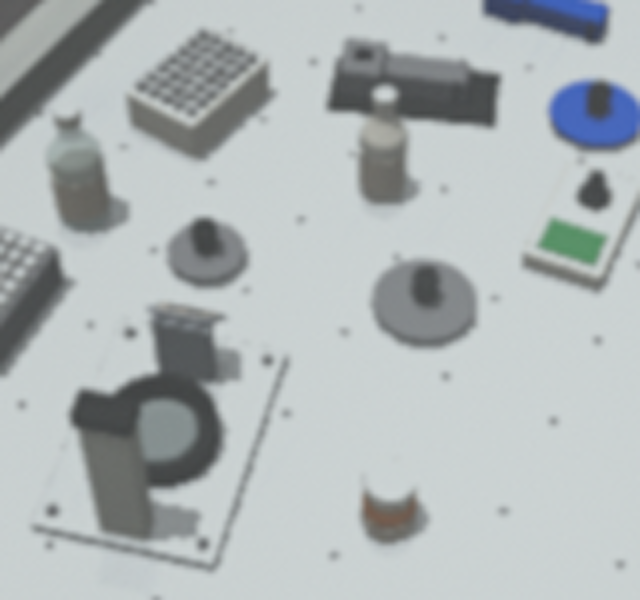

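The crops confirm both choices: c1 shows the large grey disc at (426,298), about 100 px wide against 76 px for the small one, and the grey reader with its head at the top of the mat. Now I'll turn pixels into positions.

Run:
```python
from h import *
t=load('top0'); s=load('side0')
def T(p,z): return back(t,(np.atleast_2d(p)+.5)/3.6-.5+[145,120],z)[:,:2].round(1)
def S(p,z): return back(s,(np.atleast_2d(p)+.5)/4-.5+[160,120],z)[:,:2].round(1)
print('rim T',T([170,156],42),'S right/bottom/top',S([[221,430],[165,487],[160,374]],42).tolist())
print('plate T',T([[85,262],[308,210],[275,60]],12).tolist(),'\n S',S([[33,527],[213,569],[287,360]],12).tolist())
print('cover disc T',T([426,298],14),'knob',T([427,293],46),'S disc',S([424,299],12),'knob',S([427,268],46))
print('label',T([255,122],80),'col top',T([[43,133]],172))
print('reader head T',T([[655,85],[707,65],[721,110],[668,127]],39).tolist(),'grip end',T([[711,212],[742,204]],35).tolist())
print('mat T',T([[629,89],[690,254],[766,229]],3).tolist(), 'S',S([[329,109],[495,124],[499,76]],3).tolist())
print('S reader head top',S([[345,43],[387,47],[381,75],[336,70]],39).tolist())
print('bottle',T([[545,200]],10),'small',T([383,84],14),T([384,76],46))
```

```text
rim T [[568.8 176.5]] S right/bottom/top [[520.5, 165.9], [530.4, 232.4], [593.9, 142.3]]
plate T [[473.7, 254.4], [527.3, 51.3], [668.3, 86.6]] 
 S [[613.4, 297.8], [470.5, 262.1], [521.7, 59.7]]
cover disc T [[448.4 -59.1]] knob [[449.7 -58.8]] S disc [[449.3 -57.9]] knob [[451.5 -64.5]]
label [[594.   97.5]] col top [[560.3 263.4]]
reader head T [[646.7, -263.2], [666.7, -310.7], [625.0, -323.3], [607.9, -275.0]] grip end [[531.3, -314.8], [539.3, -342.9]]
mat T [[651.2, -245.5], [496.7, -302.4], [521.9, -372.7]] S [[646.9, -241.4], [491.9, -302.4], [518.3, -369.4]]
S reader head top [[661.0, -300.6], [621.1, -315.8], [606.8, -275.4], [649.3, -260.3]]
bottle [[ 542.6 -167.2]] small [[647.4 -14.8]] [[647.  -15.5]]
```

apply_moves --plan '[{"claw": 60,"translation": [0.01,0.022,0],"turn": [0,0,3]},{"claw": 60,"translation": [0.018,0.044,0],"turn": [0,0,5]},{"claw": 60,"translation": [0.02,0.046,0],"turn": [0,0,5.5]},{"claw": 60,"translation": [0.02,0.048,0],"turn": [0,0,5.5]},{"claw": 60,"translation": [0.02,0.048,0],"turn": [0,0,5.5]},{"claw": 60,"translation": [0.02,0.048,0],"turn": [0,0,5.5]},{"claw": 60,"translation": [0.02,0.048,0],"turn": [0,0,5.5]},{"claw": 60,"translation": [0.02,0.048,0],"turn": [0,0,5.5]},{"claw": 60,"translation": [0.02,0.048,-0.01],"turn": [0,0,5.5]},{"claw": 60,"translation": [0.02,0.048,-0.02],"turn": [0,0,5.5]},{"claw": 60,"translation": [0.02,0.046,-0.03],"turn": [0,0,5]},{"claw": 60,"translation": [0.012,0.028,-0.03],"turn": [0,0,3]}]' --grip_force 60

```text
t: 1.3
tcp_pos: [440.0, -80.2, 148.2]
tool_rot: [0.756, 0.655, 0.001, 0.001]
wrist_force: [0.7, -0.6, 0.0]
gripper_width: 50.9
finger_force: 0.0
```

apply_moves --plan '[{"claw": 60,"translation": [0,0,-0.02],"turn": [0,0,0]},{"claw": 60,"translation": [0,0,-0.02],"turn": [0,0,0]},{"claw": 60,"translation": [0,0,-0.02],"turn": [0,0,0]},{"claw": 60,"translation": [0,0,0],"turn": [0,0,0]},{"claw": 60,"translation": [0,0,0],"turn": [0,0,0]}]'

```text
t: 1.8
tcp_pos: [438.6, -83.1, 88.3]
tool_rot: [0.758, 0.653, -0.0, -0.001]
wrist_force: [0.3, -0.6, -0.5]
gripper_width: 51.1
finger_force: 0.0
```

Run:
```python
from h import *
f=snap('side','side1'); o=status.get_obs(); print(o['tcp_pos'],o['tool_rot'])
print(proj(f,[o['tcp_pos'],[449,-59,46],[449,-59,14]]))
p=proj(f,[449,-59,46])[0].astype(int)
crop('side1',p[0]-50,p[1]-50,p[0]+50,p[1]+50,6,'c3')
```

```text
[439.24364784 -83.2507392   88.98195177] [7.57713792e-01 6.52586955e-01 2.16469326e-04 1.72006921e-04]
[[272.62407744 176.03976705]
 [266.30979194 187.91824619]
 [265.87318939 193.83508997]]
```

View pics/c3.png

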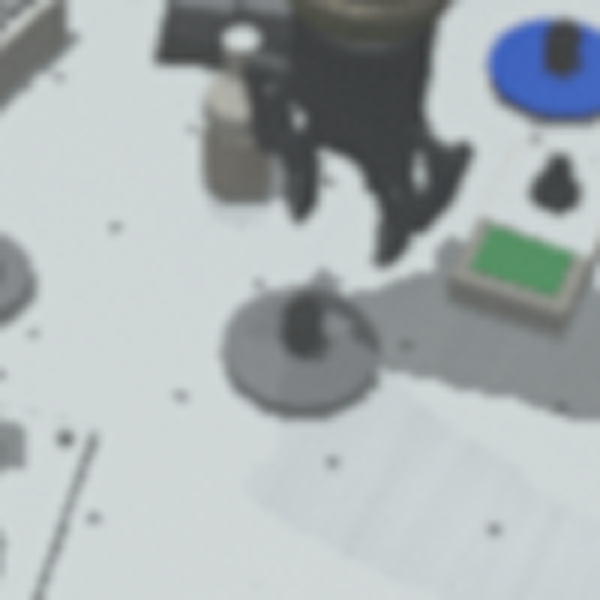

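c3 shows the open fingertips at (300,215) and (385,262), matching the projected TCP. The cover's knob is at (305,300), matching the estimate. Closing in.

apply_moves --plan '[{"claw": 60,"translation": [0.005,0.012,0],"turn": [0,0,0]},{"claw": 60,"translation": [0.005,0.012,0],"turn": [0,0,0]},{"claw": 60,"translation": [0,0,-0.01],"turn": [0,0,0]},{"claw": 60,"translation": [0,0,-0.02],"turn": [0,0,0]},{"claw": 60,"translation": [0,0,-0.02],"turn": [0,0,0]},{"claw": 60,"translation": [0,0,-0.01],"turn": [0,0,0]},{"claw": 60,"translation": [0,0,-0.008],"turn": [0,0,0]},{"claw": 60,"translation": [0,0,0],"turn": [0,0,0]}]'

```text
t: 2.65
tcp_pos: [448.4, -59.5, 19.6]
tool_rot: [0.758, 0.652, -0.0, -0.001]
wrist_force: [0.0, -0.5, 0.1]
gripper_width: 51.3
finger_force: 0.0
```

apply_moves --plan '[{"claw": 0,"translation": [0,0,0.001],"turn": [0,0,0]},{"claw": 0,"translation": [0,0,0],"turn": [0,0,0]},{"claw": 0,"translation": [0,0,0],"turn": [0,0,0]},{"claw": 0,"translation": [0,0,0],"turn": [0,0,0]},{"claw": 0,"translation": [0,0,0],"turn": [0,0,0]},{"claw": 0,"translation": [0,0,0],"turn": [0,0,0]},{"claw": 0,"translation": [0,0,0],"turn": [0,0,0]},{"claw": 0,"translation": [0,0,0],"turn": [0,0,0]}]' --grip_force 60

```text
t: 3.45
tcp_pos: [449.8, -59.3, 22.4]
tool_rot: [0.758, 0.653, 0.001, 0.001]
wrist_force: [-0.9, -0.4, 5.4]
gripper_width: 21.9
finger_force: 58.5
```

apply_moves --plan '[{"claw": 0,"translation": [0,0,0.008],"turn": [0,0,0]},{"claw": 0,"translation": [0,0,0.02],"turn": [0,0,0]},{"claw": 0,"translation": [0,0,0.03],"turn": [0,0,0]},{"claw": 0,"translation": [0,0,0.03],"turn": [0,0,0]},{"claw": 0,"translation": [0,0,0.03],"turn": [0,0,0]},{"claw": 0,"translation": [0.01,0.02,0.02],"turn": [0,0,3]},{"claw": 0,"translation": [0.015,0.03,0],"turn": [0,0,4]},{"claw": 0,"translation": [0.015,0.03,0],"turn": [0,0,4]},{"claw": 0,"translation": [0.015,0.03,0],"turn": [0,0,4]},{"claw": 0,"translation": [0.015,0.03,0],"turn": [0,0,4]},{"claw": 0,"translation": [0.01,0.02,0],"turn": [0,0,3]},{"claw": 0,"translation": [0,0,0],"turn": [0,0,0]}]'

```text
t: 4.65
tcp_pos: [529.1, 104.8, 159.8]
tool_rot: [0.617, 0.787, 0.001, -0.001]
wrist_force: [-0.3, 0.5, -1.3]
gripper_width: 22.2
finger_force: 59.1
```

Run:
```python
from h import *
f=snap('side','side2');g=snap('top','top2'); o=status.get_obs(); print(o['tcp_pos'],o['tool_rot'],o['wrist_force'],o['gripper_width'])
p=o['tcp_pos']; print(proj(f,[p,p-[0,0,6],[568,179,42]]), proj(g,[p,[568,179,42]]))
a=cv2.imread('pics/side2.png')[140:270,150:280]; b=cv2.imread('pics/top2.png')[100:230,140:270]
cv2.imwrite('pics/c4.png',cv2.resize(np.hstack([a,b]),None,fx=3,fy=3,interpolation=cv2.INTER_CUBIC))
```

```text
[528.52812282 100.9117871  159.32502493] [ 6.19094140e-01  7.85316696e-01 -2.37471603e-04 -2.76313662e-04] [-0.89113532 -0.83618569 -2.62404861] 22.365828692123873
[[221.64614442 188.74015952]
 [221.72817715 190.01460348]
 [200.11919438 224.2284392 ]] [[211.51683868 169.34665625]
 [191.09458049 163.1983911 ]]
```

View pics/c4.png

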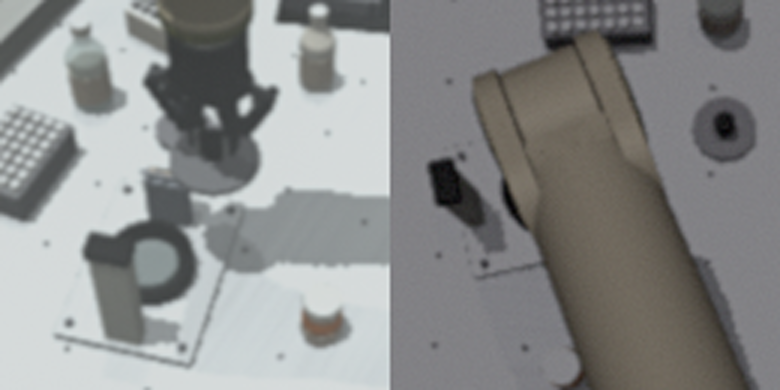

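Run:
```python
from h import *
f=load('side2');t=load('top0')
# fit inner+outer dark ring: compare projected circles with image gradient, both cameras
import scipy.optimize as so
c=lambda r,z,x,y,n=180:np.c_[x+r*np.cos(np.linspace(0,2*np.pi,n)),y+r*np.sin(np.linspace(0,2*np.pi,n)),np.full(n,z)]
def score(p,fr,im):
    x,y=p; s=0
    # ring mid dark, outside bright; dish bright
    for r,z,w in((45,42,-1),(51,42,1),(55,42,.5)):
        q=proj(fr,c(r,z,x,y)).astype(np.float32)
        v=cv2.remap(im,q[None,:,0],q[None,:,1],cv2.INTER_LINEAR)[0]
        s+=w*np.median(v) if False else w*np.mean(np.clip(v,40,200))
    return s
for n,fr in(('side',f),('top',t)):
    im=cv2.cvtColor(fr['image'].astype(np.uint8),cv2.COLOR_RGB2GRAY).astype(np.float32)
    g=[(score((x,y),fr,im),x,y) for x in range(555,582) for y in range(165,195)]
    g.sort(reverse=True); print(n,g[0],np.mean(g[:8],0))
print(back(f,[[152.5/3+150-.3,254.5/3+140-.3]],42))
o=[528.5,100.9,159.3]
print(back(f,[[214/3+150-.3,154.5/3+140-.3]],o[2]-9.5))
```

```text
side (np.float32(102.78287), 557, 191) [102.15936756 556.875      191.125     ]
top (np.float32(119.74698), 569, 178) [118.37516212 568.625      177.25      ]
[[566.18137046 179.36707709  42.        ]]
[[529.61135741 103.55086864 149.8       ]]
```

apply_moves --plan '[{"claw": 0,"translation": [0.006,0.012,0],"turn": [0,0,0]},{"claw": 0,"translation": [0.01,0.02,0],"turn": [0,0,0]},{"claw": 0,"translation": [0.01,0.02,0],"turn": [0,0,0]},{"claw": 0,"translation": [0.008,0.015,0],"turn": [0,0,0]},{"claw": 0,"translation": [0.005,0.01,-0.01],"turn": [0,0,0]},{"claw": 0,"translation": [0,0,-0.015],"turn": [0,0,0]},{"claw": 0,"translation": [0,0,-0.015],"turn": [0,0,0]},{"claw": 0,"translation": [0,0,-0.015],"turn": [0,0,0]},{"claw": 0,"translation": [0,0,-0.015],"turn": [0,0,0]},{"claw": 0,"translation": [0,0,-0.01],"turn": [0,0,0]},{"claw": 0,"translation": [0,0,0],"turn": [0,0,0]}]'

```text
t: 5.85
tcp_pos: [566.8, 176.9, 77.2]
tool_rot: [0.619, 0.785, -0.001, -0.001]
wrist_force: [0.6, -0.3, -1.7]
gripper_width: 21.9
finger_force: 59.2
```

Run:
```python
from h import *
f=snap('side','side3'); o=status.get_obs(); print(o['tcp_pos'],o['tool_rot'],o['wrist_force'],o['gripper_width'])
crop('side3',160,185,240,255,8,'c5')
p=o['tcp_pos']
print((proj(f,[p-[0,0,9],[568,179,42]])-[160,185])*8)
```

```text
[567.43128468 177.40717703  78.42231892] [ 6.19359311e-01  7.85107293e-01 -5.78891863e-04 -4.97817341e-04] [-0.07077214 -0.43345345 -1.53164778] 21.776399731286965
[[318.42896945 271.10312459]
 [320.95355508 313.82751359]]
```

View pics/c5.png

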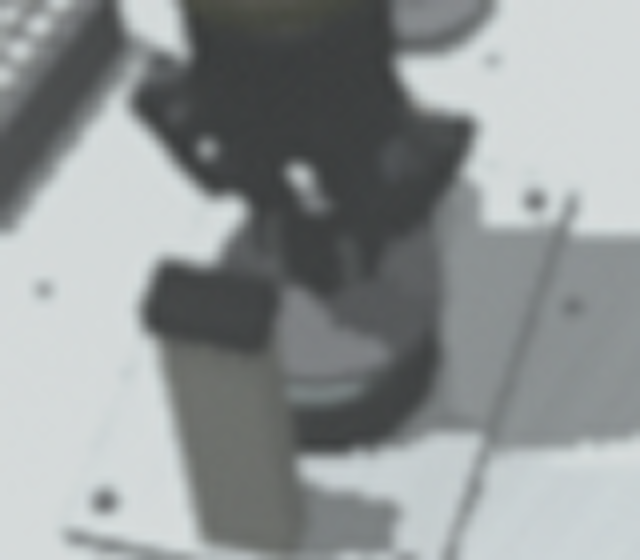

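c5 shows the disc's right edge (441) in line with the chamber's outer edge (438), about 1 cm above the rim. Lowering gently.

apply_moves --plan '[{"claw": 0,"translation": [0,0,-0.004],"turn": [0,0,0]},{"claw": 0,"translation": [0,0,-0.004],"turn": [0,0,0]},{"claw": 0,"translation": [0,0,-0.003],"turn": [0,0,0]},{"claw": 0,"translation": [0,0,-0.002],"turn": [0,0,0]},{"claw": 0,"translation": [0,0,-0.001],"turn": [0,0,0]},{"claw": 0,"translation": [0,0,-0.001],"turn": [0,0,0]}]'

```text
t: 6.5
tcp_pos: [567.9, 177.8, 64.2]
tool_rot: [0.619, 0.785, 0.0, -0.0]
wrist_force: [-0.1, -0.0, -1.5]
gripper_width: 22.2
finger_force: 59.2
```

apply_moves --plan '[{"claw": 0,"translation": [0,0,-0.001],"turn": [0,0,0]},{"claw": 0,"translation": [0,0,-0.001],"turn": [0,0,0]},{"claw": 0,"translation": [0,0,-0.001],"turn": [0,0,0]},{"claw": 0,"translation": [0,0,-0.001],"turn": [0,0,0]},{"claw": 0,"translation": [0,0,0],"turn": [0,0,0]}]'

```text
t: 7.0
tcp_pos: [568.1, 177.9, 60.3]
tool_rot: [0.619, 0.785, 0.0, 0.0]
wrist_force: [0.5, -0.0, 0.1]
gripper_width: 22.1
finger_force: 59.2
```

apply_moves --plan '[{"claw": 0,"translation": [0,0,-0.001],"turn": [0,0,0]},{"claw": 0,"translation": [0,0,-0.001],"turn": [0,0,0]},{"claw": 0,"translation": [0,0,-0.001],"turn": [0,0,0]},{"claw": 0,"translation": [0,0,0],"turn": [0,0,0]}]'

```text
t: 7.4
tcp_pos: [569.4, 178.4, 58.4]
tool_rot: [0.619, 0.785, 0.001, 0.001]
wrist_force: [3.2, 0.5, 4.8]
gripper_width: 22.3
finger_force: 59.9
```

apply_moves --plan '[{"claw": 0,"translation": [0.001,0,0],"turn": [0,0,0]},{"claw": 0,"translation": [0.001,0,0],"turn": [0,0,0]},{"claw": 0,"translation": [0,0,0],"turn": [0,0,0]}]'

```text
t: 7.7
tcp_pos: [570.2, 178.1, 57.1]
tool_rot: [0.619, 0.785, 0.0, -0.0]
wrist_force: [4.5, 2.1, 0.3]
gripper_width: 22.3
finger_force: 59.1
```

apply_moves --plan '[{"claw": 0,"translation": [0.001,0.0005,0],"turn": [0,0,0]},{"claw": 0,"translation": [0.001,0.0005,0],"turn": [0,0,0]},{"claw": 0,"translation": [0,0,0],"turn": [0,0,0]}]'

```text
t: 8.0
tcp_pos: [571.0, 178.3, 56.6]
tool_rot: [0.619, 0.785, -0.001, -0.001]
wrist_force: [-0.8, -0.9, -0.3]
gripper_width: 22.4
finger_force: 59.5
```

apply_moves --plan '[{"claw": 0,"translation": [0,0,-0.001],"turn": [0,0,0]},{"claw": 0,"translation": [0,0,0],"turn": [0,0,0]}]'

```text
t: 8.2
tcp_pos: [571.3, 178.4, 56.5]
tool_rot: [0.619, 0.785, -0.001, -0.0]
wrist_force: [-3.1, -1.4, 5.9]
gripper_width: 21.9
finger_force: 59.9
```

apply_moves --plan '[{"claw": 0,"translation": [-0.0005,0,-0.001],"turn": [0,0,0]},{"claw": 0,"translation": [0,0,0],"turn": [0,0,0]},{"claw": 0,"translation": [0,0,0],"turn": [0,0,0]}]'

```text
t: 8.5
tcp_pos: [571.3, 178.4, 56.4]
tool_rot: [0.619, 0.785, -0.0, 0.0]
wrist_force: [-6.1, -3.0, 13.5]
gripper_width: 22.0
finger_force: 60.6
```

Run:
```python
from h import *
f=snap('side','side4'); o=status.get_obs(); print(o['tcp_pos'],o['wrist_force'],o['torque'])
crop('side4',160,185,240,255,8,'c6')
```

```text
[571.25783557 178.45912458  56.43343574] [-5.02301019 -2.54638445 12.60716481] [-0.60177849  1.15789794  0.04460177]
```

View pics/c6.png

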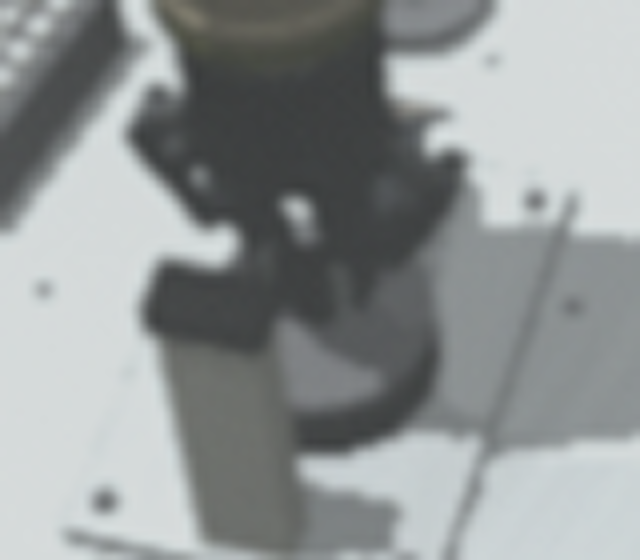

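c6: the disc lies against the black rim with no light gap, and z has stopped at 56.4, as expected for a seated cover. I'll ease the side load and check the height.

apply_moves --plan '[{"claw": 0,"translation": [-0.001,-0.0005,0.001],"turn": [0,0,0]},{"claw": 0,"translation": [0,0,0],"turn": [0,0,0]},{"claw": 0,"translation": [0,0,0],"turn": [0,0,0]}]'

```text
t: 8.85
tcp_pos: [570.4, 178.2, 56.5]
tool_rot: [0.619, 0.785, -0.0, 0.0]
wrist_force: [-1.1, -1.1, 5.4]
gripper_width: 22.2
finger_force: 59.9
```

apply_moves --plan '[{"claw": 0,"translation": [0,0,0.0005],"turn": [0,0,0]},{"claw": 35,"translation": [0,0,0],"turn": [0,0,0]},{"claw": 45,"translation": [0,0,0],"turn": [0,0,0]},{"claw": 55,"translation": [0,0,0],"turn": [0,0,0]},{"claw": 60,"translation": [0,0,0],"turn": [0,0,0]},{"claw": 60,"translation": [0,0,0],"turn": [0,0,0]},{"claw": 60,"translation": [0,0,0.01],"turn": [0,0,0]},{"claw": 60,"translation": [0,0,0.02],"turn": [0,0,0]},{"claw": 60,"translation": [0,0,0.03],"turn": [0,0,0]},{"claw": 60,"translation": [0,0,0.03],"turn": [0,0,0]},{"claw": 60,"translation": [0,0,0.03],"turn": [0,0,0]},{"claw": 60,"translation": [0,0,0.02],"turn": [0,0,0]}]'

```text
t: 10.05
tcp_pos: [570.9, 178.9, 200.1]
tool_rot: [0.619, 0.785, 0.001, 0.001]
wrist_force: [0.8, 0.1, 0.0]
gripper_width: 51.2
finger_force: 0.0
```

apply_moves --plan '[{"claw": 60,"translation": [0.002,-0.025,0],"turn": [0,0,-4]},{"claw": 60,"translation": [0.002,-0.04,0],"turn": [0,0,-7]},{"claw": 60,"translation": [0.002,-0.042,0],"turn": [0,0,-7.5]},{"claw": 60,"translation": [0.002,-0.042,0],"turn": [0,0,-7.5]},{"claw": 60,"translation": [0.002,-0.042,0],"turn": [0,0,-7.5]},{"claw": 60,"translation": [0.002,-0.042,0],"turn": [0,0,-7.5]},{"claw": 60,"translation": [0.002,-0.042,0],"turn": [0,0,-7.5]},{"claw": 70,"translation": [0.002,-0.042,0],"turn": [0,0,-7.5]},{"claw": 70,"translation": [0.002,-0.042,0],"turn": [0,0,-7.5]},{"claw": 70,"translation": [0.002,-0.042,0],"turn": [0,0,-7.5]},{"claw": 70,"translation": [0.002,-0.042,0],"turn": [0,0,-7]},{"claw": 70,"translation": [0.002,-0.04,0],"turn": [0,0,-5]}]'

```text
t: 11.25
tcp_pos: [594.3, -306.5, 197.8]
tool_rot: [0.985, 0.175, 0.0, 0.0]
wrist_force: [0.7, -0.0, 0.5]
gripper_width: 59.7
finger_force: 0.0
```

apply_moves --plan '[{"claw": 70,"translation": [0,0,0],"turn": [0,0,0]},{"claw": 70,"translation": [0,0,0],"turn": [0,0,0]}]'

```text
t: 11.45
tcp_pos: [594.1, -305.6, 197.0]
tool_rot: [0.984, 0.177, 0.0, -0.0]
wrist_force: [1.4, 0.4, 0.3]
gripper_width: 59.7
finger_force: 0.0
```

Run:
```python
from h import *
f=snap('side','side5'); g=snap('top','top5'); o=status.get_obs(); print(o['tcp_pos'],o['tool_rot'],o['joint_positions'])
a=cv2.imread('pics/side5.png')[175:255,160:240]; b=cv2.imread('pics/top5.png')[130:195,155:235]; c=cv2.imread('pics/side0.png')[120:165,235:295]
k=lambda m,n:cv2.resize(m,None,fx=n,fy=n,interpolation=cv2.INTER_CUBIC)
A=k(a,4);B=k(b,4);B=np.vstack([B,np.zeros((60,320,3),np.uint8)])
C=k(c,6);C=np.hstack([C,np.zeros((270,280,3),np.uint8)])
cv2.imwrite('pics/c7.png',np.vstack([np.hstack([A,B]),C]))
```

```text
[ 594.93715071 -302.9171798   197.19704106] [ 9.83840073e-01  1.79047992e-01  4.95742354e-04 -5.30330198e-04] [ 0.58998023  0.5075452  -0.25207856  1.27861492  0.12257337  1.37013794
 -0.86669154]
```

View pics/c7.png

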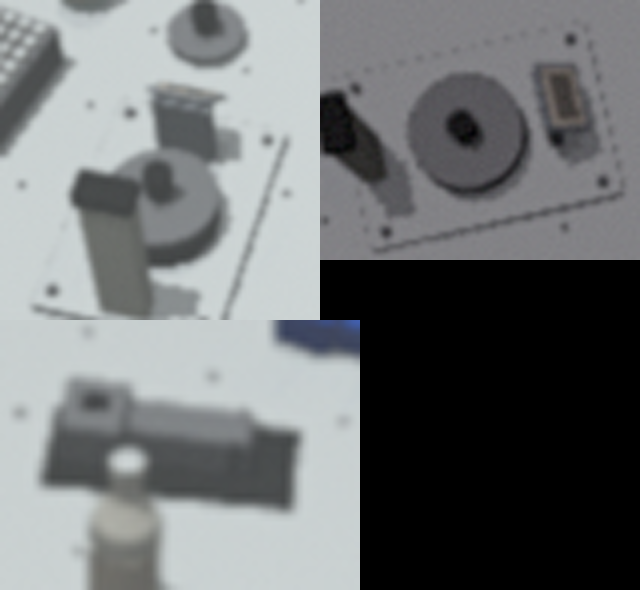

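Bottom-line of c7: the cover is seated level on the chamber in both views (top crop at (467,130)), and the label is at (563,97) in the top crop. Now the reader.

apply_moves --plan '[{"claw": 70,"translation": [0.0015,-0.001,-0.015],"turn": [0,0,0]},{"claw": 70,"translation": [0.0015,-0.001,-0.03],"turn": [0,0,0]},{"claw": 70,"translation": [0,0,-0.03],"turn": [0,0,0]},{"claw": 70,"translation": [0,0,-0.03],"turn": [0,0,0]},{"claw": 70,"translation": [0,0,-0.025],"turn": [0,0,0]},{"claw": 70,"translation": [0,0,-0.015],"turn": [0,0,0]},{"claw": 70,"translation": [0,0,0],"turn": [0,0,0]},{"claw": 70,"translation": [0,0,0],"turn": [0,0,0]}]'

```text
t: 12.35
tcp_pos: [597.9, -306.3, 52.3]
tool_rot: [0.984, 0.178, 0.0, 0.0]
wrist_force: [0.4, 1.1, 0.2]
gripper_width: 59.7
finger_force: 0.0
```

Run:
```python
from h import *
f=snap('side','side6'); o=status.get_obs(); p=o['tcp_pos'];print(p,o['tool_rot'],o['wrist_force'])
c=cv2.imread('pics/side6.png')[95:170,225:305]
cv2.imwrite('pics/c8.png',cv2.resize(c,None,fx=7,fy=7,interpolation=cv2.INTER_CUBIC))
print((proj(f,[p])-[225,95])*7)
g=load('top5'); print(back(g,[[215.4,153.9]],80), back(g,[[(465-320)/4+154.6,126/4+129.6]],80))
```

```text
[ 598.38820445 -306.69793445   53.21788643] [9.84028548e-01 1.78007238e-01 9.78650031e-04 5.31233540e-04] [-0.00624362  0.61490724  0.96079397]
[[248.4973122  257.27348691]]
[[592.75892358  97.67002956  80.        ]] [[567.46729037 174.69982915  80.        ]]
```

View pics/c8.png

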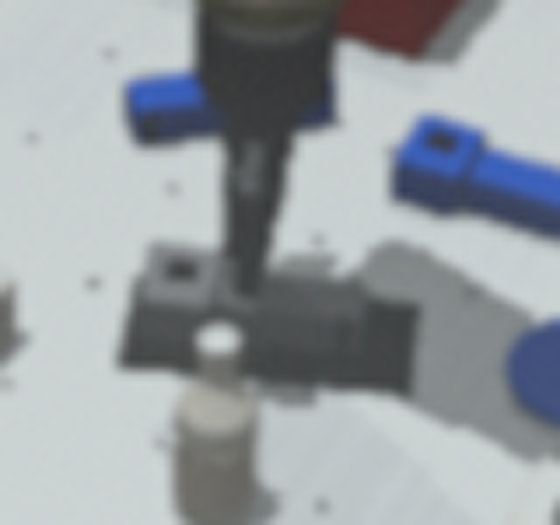

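c8: the fingers straddle the grip just behind the head, whose rear edge is at (215,285), with the near finger at (245,285). Descend and close.

apply_moves --plan '[{"claw": 70,"translation": [0,0.001,-0.015],"turn": [0,0,0]},{"claw": 70,"translation": [0,0,-0.015],"turn": [0,0,0]},{"claw": 70,"translation": [0,0,-0.01],"turn": [0,0,0]},{"claw": 70,"translation": [0,0,-0.003],"turn": [0,0,0]},{"claw": 70,"translation": [0,0,0],"turn": [0,0,0]},{"claw": 45,"translation": [0,0,0],"turn": [0,0,0]},{"claw": 35,"translation": [0,0,0],"turn": [0,0,0]},{"claw": 0,"translation": [0,0,0],"turn": [0,0,0]},{"claw": 0,"translation": [0,0,0],"turn": [0,0,0]},{"claw": 0,"translation": [0,0,0],"turn": [0,0,0]},{"claw": 0,"translation": [0,0,0],"turn": [0,0,0]},{"claw": 0,"translation": [0,0,0],"turn": [0,0,0]}]' --grip_force 60

```text
t: 13.6
tcp_pos: [598.1, -306.1, 9.8]
tool_rot: [0.984, 0.178, 0.001, 0.001]
wrist_force: [0.8, -0.5, 5.1]
gripper_width: 33.2
finger_force: 61.3
```

apply_moves --plan '[{"claw": 0,"translation": [0,0,0.01],"turn": [0,0,0]},{"claw": 0,"translation": [0,0,0.02],"turn": [0,0,0]},{"claw": 0,"translation": [0,0,0.03],"turn": [0,0,0]},{"claw": 0,"translation": [0,0,0.03],"turn": [0,0,0]},{"claw": 0,"translation": [0,0,0.03],"turn": [0,0,0]},{"claw": 0,"translation": [0,0,0.03],"turn": [0,0,3]},{"claw": 0,"translation": [0,0.01,0.02],"turn": [0,0,5]},{"claw": 0,"translation": [0.002,0.02,0],"turn": [0,0,6]},{"claw": 0,"translation": [0.002,0.025,0],"turn": [0,0,6]},{"claw": 0,"translation": [0.002,0.025,0],"turn": [0,0,6]},{"claw": 0,"translation": [0.002,0.025,0],"turn": [0,0,6]},{"claw": 0,"translation": [0.002,0.025,0],"turn": [0,0,6]}]'

```text
t: 14.8
tcp_pos: [606.7, -174.5, 178.6]
tool_rot: [0.871, 0.49, -0.001, -0.0]
wrist_force: [0.2, 0.5, -2.1]
gripper_width: 32.9
finger_force: 60.5
```

apply_moves --plan '[{"claw": 0,"translation": [0.002,0.025,0],"turn": [0,0,6]},{"claw": 0,"translation": [0.002,0.025,0],"turn": [0,0,6]},{"claw": 0,"translation": [0.002,0.025,0],"turn": [0,0,6]},{"claw": 0,"translation": [0.002,0.025,0],"turn": [0,0,6]},{"claw": 0,"translation": [0.002,0.02,0],"turn": [0,0,6]},{"claw": 0,"translation": [0.002,0.015,0],"turn": [0,0,5]},{"claw": 0,"translation": [0.001,0.01,0],"turn": [0,0,4]},{"claw": 0,"translation": [0,0,0],"turn": [0,0,0]},{"claw": 0,"translation": [0,0,0],"turn": [0,0,0]}]'

```text
t: 15.7
tcp_pos: [620.0, -31.2, 178.6]
tool_rot: [0.66, 0.751, -0.0, -0.0]
wrist_force: [0.1, -0.3, -2.1]
gripper_width: 33.2
finger_force: 60.5
```

apply_moves --plan '[{"claw": 0,"translation": [0.0005,0.003,-0.01],"turn": [0,0,2.3]},{"claw": 0,"translation": [0.0005,0.003,-0.015],"turn": [0,0,2.3]},{"claw": 0,"translation": [0.0005,0.003,-0.02],"turn": [0,0,2.2]},{"claw": 0,"translation": [0,0,-0.02],"turn": [0,0,0]},{"claw": 0,"translation": [0,0,-0.02],"turn": [0,0,0]},{"claw": 0,"translation": [0,0,-0.015],"turn": [0,0,0]},{"claw": 0,"translation": [0,0,-0.01],"turn": [0,0,0]},{"claw": 0,"translation": [0,0,0],"turn": [0,0,0]},{"claw": 0,"translation": [0,0,0],"turn": [0,0,0]}]'

```text
t: 16.6
tcp_pos: [622.1, -21.6, 69.1]
tool_rot: [0.614, 0.79, 0.0, 0.0]
wrist_force: [0.1, -0.2, -0.6]
gripper_width: 33.1
finger_force: 60.4
```

Run:
```python
from h import *
f=snap('side','side7'); g=snap('top','top7'); o=status.get_obs(); p=o['tcp_pos'];print(p,o['tool_rot'])
a=cv2.imread('pics/side7.png')[140:240,160:260]; b=cv2.imread('pics/top7.png')[110:210,170:270]
cv2.imwrite('pics/c9.png',cv2.resize(np.hstack([a,b]),None,fx=4,fy=4,interpolation=cv2.INTER_CUBIC))
y=np.array([-.245,.969,0]); w=p+63*y+[0,0,11]
print((proj(f,[p,w,[591.5,97,80]])-[160,140])*4,(proj(g,[p,w,[591.5,97,80]])-[70,110])*4)
```

```text
[622.63776775 -21.5953658   69.84934456] [6.13713983e-01 7.89527929e-01 5.60140936e-04 6.94472877e-04]
[[230.60010136 130.00910995]
 [207.96788546 173.51037911]
 [187.17638316 226.98203421]] [[732.34762467 145.57946964]
 [655.32240724 159.42154958]
 [582.38552197 177.17379178]]
```

View pics/c9.png

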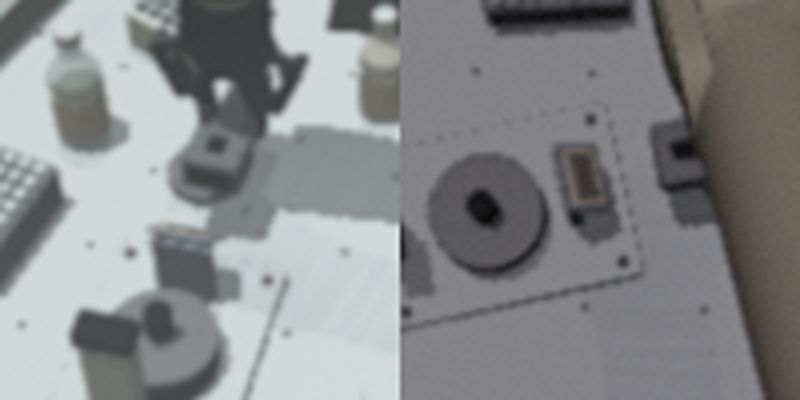

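c9: the reader is level. In the top crop the head's front is at (656,157) and the label's middle at (582,178), both as predicted for a 60 mm gap. Hold still.

apply_moves --plan '[{"claw": 0,"translation": [0,0,0],"turn": [0,0,0]},{"claw": 0,"translation": [0,0,0],"turn": [0,0,0]},{"claw": 0,"translation": [0,0,0],"turn": [0,0,0]},{"claw": 0,"translation": [0,0,0],"turn": [0,0,0]},{"claw": 0,"translation": [0,0,0],"turn": [0,0,0]},{"claw": 0,"translation": [0,0,0],"turn": [0,0,0]},{"claw": 0,"translation": [0,0,0],"turn": [0,0,0]},{"claw": 0,"translation": [0,0,0],"turn": [0,0,0]},{"claw": 0,"translation": [0,0,0],"turn": [0,0,0]},{"claw": 0,"translation": [0,0,0],"turn": [0,0,0]},{"claw": 0,"translation": [0,0,0],"turn": [0,0,0]},{"claw": 0,"translation": [0,0,0],"turn": [0,0,0]}]'

```text
t: 17.9
tcp_pos: [621.9, -21.7, 68.7]
tool_rot: [0.614, 0.789, 0.0, -0.0]
wrist_force: [-0.1, 0.7, -1.2]
gripper_width: 33.1
finger_force: 60.4
```

apply_moves --plan '[{"claw": 0,"translation": [0,0,0],"turn": [0,0,0]},{"claw": 0,"translation": [0,0,0],"turn": [0,0,0]},{"claw": 0,"translation": [0,0,0],"turn": [0,0,0]},{"claw": 0,"translation": [0,0,0],"turn": [0,0,0]},{"claw": 0,"translation": [0,0,0],"turn": [0,0,0]},{"claw": 0,"translation": [0,0,0],"turn": [0,0,0]},{"claw": 0,"translation": [0,0,0],"turn": [0,0,0]},{"claw": 0,"translation": [0,0,0],"turn": [0,0,0]},{"claw": 0,"translation": [0,0,0],"turn": [0,0,0]},{"claw": 0,"translation": [0,0,0],"turn": [0,0,0]},{"claw": 0,"translation": [0,0,0],"turn": [0,0,0]},{"claw": 0,"translation": [0,0,0],"turn": [0,0,0]}]'

```text
t: 19.1
tcp_pos: [621.9, -21.7, 68.7]
tool_rot: [0.614, 0.789, -0.0, -0.0]
wrist_force: [-0.7, 0.4, -1.7]
gripper_width: 33.2
finger_force: 60.4
```

apply_moves --plan '[{"claw": 0,"translation": [0,0,0.01],"turn": [0,0,0]},{"claw": 0,"translation": [0,0,0.02],"turn": [0,0,0]},{"claw": 0,"translation": [0,0,0.025],"turn": [0,0,0]},{"claw": 0,"translation": [0,0,0.025],"turn": [0,0,0]},{"claw": 0,"translation": [0,0,0.02],"turn": [0,0,0]},{"claw": 0,"translation": [0,-0.01,0.01],"turn": [0,0,-3]},{"claw": 0,"translation": [-0.002,-0.02,0],"turn": [0,0,-5]},{"claw": 0,"translation": [-0.002,-0.025,0],"turn": [0,0,-6]},{"claw": 0,"translation": [-0.002,-0.025,0],"turn": [0,0,-6]},{"claw": 0,"translation": [-0.002,-0.025,0],"turn": [0,0,-6]},{"claw": 0,"translation": [-0.002,-0.025,0],"turn": [0,0,-6]},{"claw": 0,"translation": [-0.002,-0.025,0],"turn": [0,0,-6]}]'

```text
t: 20.3
tcp_pos: [609.2, -178.7, 178.5]
tool_rot: [0.839, 0.544, -0.0, -0.0]
wrist_force: [-0.7, 0.3, -1.8]
gripper_width: 33.0
finger_force: 60.3
```

apply_moves --plan '[{"claw": 0,"translation": [-0.002,-0.025,0],"turn": [0,0,-6]},{"claw": 0,"translation": [-0.002,-0.025,0],"turn": [0,0,-6]},{"claw": 0,"translation": [-0.002,-0.025,0],"turn": [0,0,-6]},{"claw": 0,"translation": [-0.002,-0.025,0],"turn": [0,0,-6]},{"claw": 0,"translation": [-0.002,-0.025,0],"turn": [0,0,-6]},{"claw": 0,"translation": [-0.002,-0.015,0],"turn": [0,0,-5]},{"claw": 0,"translation": [-0.001,-0.008,0],"turn": [0,0,-4]},{"claw": 0,"translation": [0,0,0],"turn": [0,0,0]},{"claw": 0,"translation": [0,0,0],"turn": [0,0,0]}]'

```text
t: 21.2
tcp_pos: [596.6, -324.7, 178.4]
tool_rot: [0.972, 0.236, -0.0, -0.0]
wrist_force: [0.1, -0.7, -2.8]
gripper_width: 33.4
finger_force: 60.3
```

apply_moves --plan '[{"claw": 0,"translation": [0.0005,0.006,-0.01],"turn": [0,0,-2.2]},{"claw": 0,"translation": [0.0005,0.0065,-0.015],"turn": [0,0,-2.3]},{"claw": 0,"translation": [0.0005,0.006,-0.025],"turn": [0,0,-2.3]},{"claw": 0,"translation": [0,0,-0.03],"turn": [0,0,0]},{"claw": 0,"translation": [0,0,-0.03],"turn": [0,0,0]},{"claw": 0,"translation": [0,0,-0.02],"turn": [0,0,0]},{"claw": 0,"translation": [0,0,-0.015],"turn": [0,0,0]},{"claw": 0,"translation": [0,0,-0.01],"turn": [0,0,0]},{"claw": 0,"translation": [0,0,0],"turn": [0,0,0]},{"claw": 0,"translation": [0,0,0],"turn": [0,0,0]}]'

```text
t: 22.2
tcp_pos: [599.0, -306.2, 24.7]
tool_rot: [0.984, 0.178, 0.001, 0.0]
wrist_force: [0.6, -0.1, -1.9]
gripper_width: 32.8
finger_force: 60.3
```

apply_moves --plan '[{"claw": 0,"translation": [-0.0005,0,-0.005],"turn": [0,0,0]},{"claw": 0,"translation": [0,0,-0.004],"turn": [0,0,0]},{"claw": 0,"translation": [0,0,-0.002],"turn": [0,0,0]},{"claw": 0,"translation": [0,0,-0.001],"turn": [0,0,0]},{"claw": 0,"translation": [0,0,-0.001],"turn": [0,0,0]},{"claw": 0,"translation": [0,0,0],"turn": [0,0,0]},{"claw": 0,"translation": [0,0,0],"turn": [0,0,0]}]'

```text
t: 22.9
tcp_pos: [597.9, -306.2, 10.8]
tool_rot: [0.984, 0.178, 0.0, -0.0]
wrist_force: [0.1, -0.7, -2.9]
gripper_width: 33.1
finger_force: 60.3
```

apply_moves --plan '[{"claw": 0,"translation": [0,0,-0.0005],"turn": [0,0,0]},{"claw": 0,"translation": [0,0,-0.0005],"turn": [0,0,0]},{"claw": 0,"translation": [0,0,0],"turn": [0,0,0]},{"claw": 0,"translation": [0,0,0],"turn": [0,0,0]}]'

```text
t: 23.3
tcp_pos: [597.9, -306.3, 9.8]
tool_rot: [0.984, 0.178, 0.0, 0.0]
wrist_force: [0.1, 0.4, -1.8]
gripper_width: 33.1
finger_force: 60.5
```

apply_moves --plan '[{"claw": 0,"translation": [0,0,-0.0005],"turn": [0,0,0]},{"claw": 0,"translation": [0,0,-0.0005],"turn": [0,0,0]},{"claw": 0,"translation": [0,0,0],"turn": [0,0,0]},{"claw": 0,"translation": [0,0,0],"turn": [0,0,0]}]'

```text
t: 23.7
tcp_pos: [598.0, -306.3, 9.8]
tool_rot: [0.984, 0.178, 0.0, 0.0]
wrist_force: [-4.2, 1.5, 6.8]
gripper_width: 32.9
finger_force: 61.5
```

Contact with the mat. Release, rise, and check.

apply_moves --plan '[{"claw": 0,"translation": [0,0,0.0005],"turn": [0,0,0]},{"claw": 45,"translation": [0,0,0],"turn": [0,0,0]},{"claw": 60,"translation": [0,0,0],"turn": [0,0,0]},{"claw": 70,"translation": [0,0,0],"turn": [0,0,0]},{"claw": 70,"translation": [0,0,0],"turn": [0,0,0]},{"claw": 70,"translation": [0,0,0],"turn": [0,0,0]},{"claw": 70,"translation": [0,0,0.015],"turn": [0,0,0]},{"claw": 70,"translation": [0,0,0.03],"turn": [0,0,0]},{"claw": 70,"translation": [0,0,0.04],"turn": [0,0,0]},{"claw": 70,"translation": [0,0,0.04],"turn": [0,0,0]},{"claw": 70,"translation": [0,0,0.04],"turn": [0,0,0]},{"claw": 70,"translation": [0,0,0.04],"turn": [0,0,0]}]'

```text
t: 24.9
tcp_pos: [597.7, -306.1, 217.5]
tool_rot: [0.984, 0.178, 0.001, 0.0]
wrist_force: [1.2, -0.7, -0.7]
gripper_width: 59.8
finger_force: 0.0
```

apply_moves --plan '[{"claw": 70,"translation": [-0.01,-0.015,0.02],"turn": [0,0,0]},{"claw": 70,"translation": [-0.02,-0.03,0],"turn": [0,0,0]},{"claw": 70,"translation": [-0.02,-0.03,0],"turn": [0,0,0]},{"claw": 70,"translation": [-0.02,-0.03,0],"turn": [0,0,0]},{"claw": 70,"translation": [-0.02,-0.03,0],"turn": [0,0,0]},{"claw": 70,"translation": [-0.02,-0.03,0],"turn": [0,0,0]},{"claw": 70,"translation": [-0.01,-0.015,0],"turn": [0,0,0]},{"claw": 70,"translation": [0,0,0],"turn": [0,0,0]}]'

```text
t: 25.7
tcp_pos: [475.2, -489.3, 234.9]
tool_rot: [0.985, 0.175, -0.0, 0.001]
wrist_force: [-0.5, 0.2, -0.4]
gripper_width: 59.9
finger_force: 0.0
```

Run:
```python
from h import *
f=snap('side','side8'); g=snap('top','top8'); o=status.get_obs(); print(o['tcp_pos'],o['wrist_force'])
a=cv2.imread('pics/side8.png')[95:245,160:310]; b=cv2.imread('pics/top8.png')[90:240,155:360]
b=cv2.resize(b,(400,293)); a=cv2.resize(a,(400,400)); b=np.vstack([b,np.zeros((107,400,3),np.uint8)])
cv2.imwrite('pics/c10.png',np.hstack([a,b]))
```

```text
[ 478.78070504 -485.1411335   234.72276209] [0.71554414 0.46743977 0.04088869]
```

View pics/c10.png

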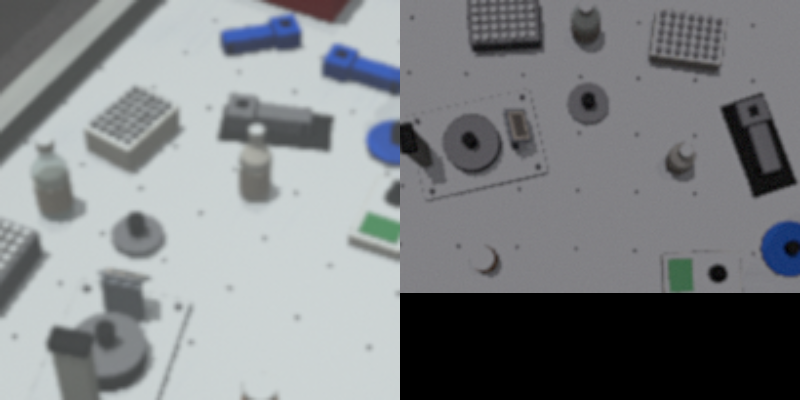

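c10: the reader lies flat on its mat at (760,140), the cover is seated at (471,142), and everything else stands where it was.

```bash
python3 -c "from station import order; print(order.finish_job())"
```

```text
the job is handed in; nothing more can be done
None
```

The job is handed in at about 26 s: the cover is seated level on the chamber, the reader was held still about 6 cm in front of the label for over 2 s, and it is back flat on its mat; I viewed 12 pictures, two over the limit of 10.

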